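# Close and lock the filter cover of the slide dryer

## Robot

A 6-joint arm with a two-finger parallel gripper is mounted at the origin on the work surface. World frame = base frame: x ahead of the robot, y to its left, z up, the work surface at z = 0. Lengths are in m, angles in rad, forces in N, time in s.
With the tool pointing down it reaches from about 0.35 to 0.975 m from the base axis. Payload 4.9 kg.
Tool frame: the origin (TCP) lies on the centre line of the jaws, within the pads' length; the fingertips stand manip.tip_reach ahead of it and the grasp point (between the pads) is the TCP (manip.tip_reach is the distance from the TCP to the fingertips, in m); z points along the fingers, y is the line along which they close (so a half turn about z gives the same grasp; the last joint's range is limited). The gripper opens to 85 mm and grips with 20 to 120 N. Pads are 22 mm wide; open, the fingers measure 114 mm over their backs; the gripper's body (76 mm by 85 mm) begins 54 mm behind the grasp point. The pads swing forward as they close: fully open they stand 13 mm farther back than shut.
Start: joints at [-1.371, 0.053, 1.613, -0, 1.476, -0.119], TCP at [0.196, -0.593, 0.219] pointing down, gripper open.
Joint ranges: [-3.01, 3.01], [-1.01, 2.22], [0.06, 2.58], [-1.02, 4.17], [0.09, 2.62], [-3.14, 3.14]. Speed limits (rad/s): [2.57, 2.57, 3.14, 3.14, 3.14, 3.14].

## Interface

Orientations are given as a unit quaternion [w, x, y, z].
In Python, from plant import manip gives the robot as it stands. The module is installed in compiled form; this text tells all that it offers.
- The arm moves only by the tool move_arm, never from a script. Its argument "rows" is a list of rows, each a list of 7 numbers: the shift along the tool's x, y, z in cm, then the turn, a rotation vector about the tool's x, y, z in degrees, then the opening, from -1 (shut) to 1 (fully open). In form: [[tx, ty, tz, ax, ay, az, jaw], ...]. A call has 1 to 20 rows; each row shifts and turns the commanded pose from where the row before left it, along the tool's axes as they then stand; what a row does not reach is not made up. A row lasts 1/12 s, in which the tool goes at most 41.7 mm and 7.16 degrees, less where a joint would pass 70% of its speed; a pose out of reach is approached as far as the arm can. A call is refused whole if a number of a shift passes 4.17 or a number of a turn 7.16, either way. A call with a gripper value outside its range is refused whole. The fingers move at their own pace and stop on an object; the grip force is fixed at half the most. Time passes only in rows, so rows that do not move let the fingers close. It gives the time, the measured TCP pose, the force, the opening and the grip force at its end, in the units of the state.
- manip.state(): the state, without advancing time (a new reading comes with each control period).
- manip.grab_frame(name): name is "scene" or "top" or "wrist"; returns a dict with "img" (420x560x3 uint8, blue, green, red), "mtx" (3x3 intrinsics, pixels), "R" (3x3) and "t" (3): a world point X has camera coordinates R X + t. Camera axes: x right, y down, z forward; pixel columns grow to the right and rows downward; lengths in m; the calibration is good to about 2 mm. A picture is of the moment at which its call begins. There is no depth.
- manip.job_done(): hands the job in; it is judged then, once.
The state is a dict: "time": time; "joint_pos": joint angles; "joint_vel": joint speeds; "joint_efforts": joint torques, N m; "tool_pos": TCP position; "tool_rot": TCP orientation; "contact_force": force on the tool from outside, world axes, zero at the start; "ft_torque": the same for the moment, N m; "gripper_width": opening from 0.0 (shut) to 1.0 (fully open); "grasp_force": force on a finger pad.
Only numpy, scipy, OpenCV 4.12 (cv2) and the standard library are available. Lean on these libraries where they do the work, as an engineer would, in place of code of your own. Each camera call takes 0.05 s, during which the arm holds its last target. There are 200 camera calls.

## Task

Pick the red slide box off the open filter bay and set it down gently, flat, on the blue notebook, then push the dryer's cover fully home. Lock the cover with both yellow-armed quarter-turn studs: if an arm stands askew swing it back to its front stop first, push the stud all the way in, turn it a quarter turn clockwise to the other stop and let go, so that it stays in. Leave everything else where it stands.

Things in the scene. Friction and masses are not known exactly. Their poses are not given: they have to be found in the camera images.
- dryer: beige bench slide dryer, fixed, 270 mm (x) by 360 mm (y). Origin on the bench under the middle of its steel deck, deck top 80 mm up. x: from its front (robot side) to its back; y: the way the cover opens. Dark rails 10 mm high run along y at x = -106 and 106 mm; a 10 mm high end stop lies across at y = -176 mm. Back console, 40 mm above the deck, at x = 118 to 150 mm, full length
- bay (a point): middle of the open filter bay (black with white pleats, level with the deck, carries weight): dryer x = 0, y = -135 mm, z = 80 mm; 150 mm (x) by 62 mm (y). The cover must end over it
- cover (a joint): opening in m of the aluminium cover sliding along the dryer's y between the rails: 0 home against its stop, 0.15 open. Needs 2 to 3 N, stays where left. 200 (x) by 150 mm (y), top 87 mm above the bench; centre at dryer x = 0, y = -95 mm + opening. It carries both studs; a stud's pin meets its slot in the deck only with the cover home (within 2 mm)
- ridge (a point): middle of the outer (+y) face of the red push ridge along the cover's +y edge, at mid height (dryer x = 0, y = -22 mm + opening, z = 99 mm). Ridge 150 mm long in x, 10 mm thick, top 15 mm above the cover. Push this face towards -y to close
- near_fin (a point): cam stud nearer the robot, axis at dryer x = -35 mm, y = -95 mm + opening. Yellow flat arm, 40 mm wide, 5 thick, reaches 56 mm from the axis; on its middle line a fin 8 mm thick, 18 high, from 20 to 54 mm out. This point: arm's top face under mid fin, 37 mm from the axis, 110 mm above the bench when the stud is out; x points to the axis. Black hub 32 mm across, top 4 mm above the arm's
- near_turn (a joint): turn of the near stud, rad, clockwise from above: 0 = arm points to the dryer's front (-x), a stop; 1.571 = arm along +y, the other stop, locked if pushed in. Friction 0.03 N m, stays put. While out it turns idly and locks nothing. It goes in only with the arm within 0.15 rad of 0 and the cover home, and once in turns only while pushed 12 mm or more
- near_push (a joint): how far the near stud is pushed down, m: 0 = out, 0.016 = bottom stop; its spring pushes up with 4 N at 0, 8 N at the bottom. Pushed in, turned and let go, it rises to about 0.0115 and stays, locked; unturned it springs out to 0
- far_fin (a point): cam stud farther off, axis at dryer x = 70 mm, y = -95 mm + opening. Yellow flat arm, 40 mm wide, 5 thick, reaches 56 mm from the axis; on its middle line a fin 8 mm thick, 18 high, from 20 to 54 mm out. This point: arm's top face under mid fin, 37 mm from the axis, 110 mm above the bench when the stud is out; x points to the axis. Black hub 32 mm across, top 4 mm above the arm's
- far_turn (a joint): turn of the far stud, rad, clockwise from above: 0 = arm points to the dryer's front (-x), a stop; 1.571 = arm along +y, the other stop, locked if pushed in. Friction 0.03 N m, stays put. While out it turns idly and locks nothing. It goes in only with the arm within 0.15 rad of 0 and the cover home, and once in turns only while pushed 12 mm or more
- far_push (a joint): how far the far stud is pushed down, m: 0 = out, 0.016 = bottom stop; its spring pushes up with 4 N at 0, 8 N at the bottom. Pushed in, turned and let go, it rises to about 0.0115 and stays, locked; unturned it springs out to 0
- slide_box: closed box of glass slides, red with a white band, 78 mm (x) by 40 mm (y) by 30 mm high, about 0.15 kg. Origin at the centre of its underside. It lies on the filter bay in the way of the cover
- notebook: thick blue notebook lying fixed on the bench, 200 mm (x) by 150 mm (y), 12 mm thick. Origin at the centre of its underside. Lies to the left or to the right of the dryer
- dish: small clear dish with a lid, 54 mm across, 14 mm high, standing on the +x half of the notebook. Origin at the centre of its underside. Bystander
- tube_rack: blue tube rack, 220 mm (x) by 100 mm (y), 84 mm high, on the other side of the dryer from the notebook. Origin at the centre of its underside. Bystander
- beaker: glass beaker, 72 mm across, 95 mm high. Bystander
- wash_bottle: white bottle with a blue cap, 64 mm across, 180 mm high. Bystander
- specimen_jar: clear jar with an orange cap, 48 mm across, 60 mm high. Bystander
- vial: amber vial with an orange cap, 26 mm across, 45 mm high, standing on the dryer's console, 120 mm above the bench. Bystander
- spatula: spatula, 130 mm long, lying on the bench at the right, along its own x. Bystander
Mind the look-alikes: they are no part of the job. Of the things like the slide_box, leave any that is grey; of the rest the smaller one is meant.

How it is judged:
By the outcome, as a careful person would: the job done as asked, in the order asked, and still so for the second after the job is handed in, with the robot touching nothing.
It also fails if it takes over 72 s, if anything falls off the work surface, if the arm or the gripper's body presses on something with over 40 N, if the wrist force passes 120 N, or if a joint passes its speed limit or range.

## Working session

There is one attempt and no reset: what is moved stays moved. The work goes in short steps, Python scripts to look and compute and a tool call to move; the robot and the scene stay as the last step left them, time stands still between calls to the robot, and variables do not carry over. Pictures are saved under pics/ and viewed, at most 10 in all, crops included, and the job is handed in when it is done.

Besides the shell and the picture viewer there is one more tool, called after "Call:" by a JSON object that holds its "fn" and its "kwargs", one argument or row to a line. move_arm: Moves the arm, as the interface text tells. Its arguments: {"type":"object","properties":{"rows":{"type":"array","items":{"type":"array","items":{"type":"number"}}}},"required":["rows"]}

```bash
mkdir -p pics; cat > h.py <<'E'
import numpy as np, cv2
from plant import manip
def grab(n,f):
    g=manip.grab_frame(n); cv2.imwrite('pics/'+f+'.png',g['img']); np.savez(f+'.npz',**g); return g
def ray(g,uv,z):
    R,t,K=g['R'],g['t'],g['mtx']; c=-R.T@t; d=R.T@np.linalg.solve(K,[uv[0],uv[1],1.]); return c+d*(z-c[2])/d[2]
def pix(g,X):
    p=g['mtx']@(g['R']@np.array(X,float)+g['t']); return p[:2]/p[2]
E
python3 - <<'E'
from h import *
a=grab('scene','scene0');b=grab('top','top0')
print(manip.state(),manip.tip_reach)
for g in(a,b): print(g['mtx'],-g['R'].T@g['t'],g['R'])
E
```

```text
{'time': 0.1, 'joint_pos': array([-1.37097475e+00,  5.32947088e-02,  1.61415164e+00, -1.44770974e-05,
        1.47598705e+00, -1.19037439e-01]), 'joint_vel': array([ 0.00158859, -0.00206533, -0.00349001, -0.00167037, -0.00045681,
        0.00098208]), 'joint_efforts': array([ 1.15082617e-04, -3.94904923e+01, -3.71362031e+01, -1.47293736e-04,
        3.94896080e-03, -3.46873410e-07]), 'tool_pos': array([ 0.19578498, -0.59293073,  0.21748659]), 'tool_rot': array([-9.19331632e-04,  9.87317485e-01,  1.58755590e-01, -4.43652013e-05]), 'contact_force': array([0.6061476 , 0.42244718, 0.26622161]), 'ft_torque': array([ 0.01432549, -0.02883698,  0.00914093]), 'grasp_force': 0.0, 'gripper_width': 1.0014047768556913} 0.019
[[486.47653253   0.         280.02210731]
 [  0.         486.47653253 216.4763265 ]
 [  0.           0.           1.        ]] [1.13622714 0.80892789 0.74228821] [[-0.77897352  0.6269794   0.00985266]
 [ 0.31873838  0.40944133 -0.85484714]
 [-0.54000564 -0.66276287 -0.51878636]]
[[396.25635313   0.         277.60911026]
 [  0.         396.25635313 209.31301997]
 [  0.           0.           1.        ]] [ 0.33084096 -0.01757359  1.12457898] [[ 0.00564563 -0.99992929  0.01046584]
 [-0.98658831 -0.00727705 -0.16306609]
 [ 0.16313072 -0.00940486 -0.98655964]]
```

View pics/scene0.png

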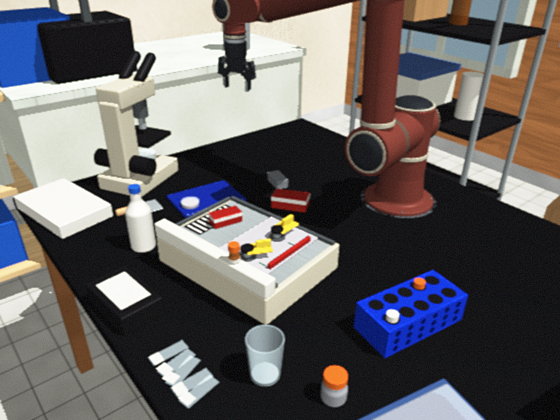

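View pics/top0.png

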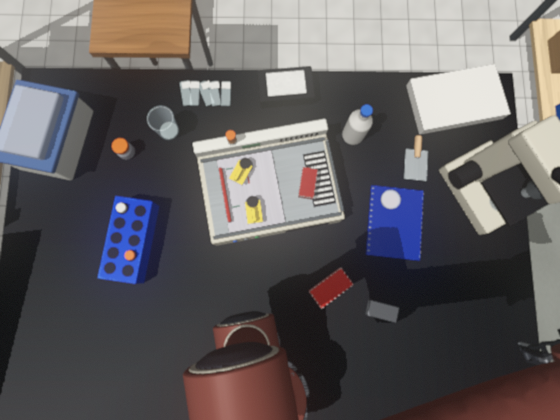

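Candidates for slide_box: red at top(309,183) on the bay, smaller; red at top(331,288) on the bench, larger; grey at top(382,311). The one on the bay fits, being red, the smaller and on the bay. I'll confirm it in an enlarged crop and measure.

```bash
python3 - <<'E'
from h import *
g=dict(np.load('top0.npz')); im=g['img']
cv2.imwrite('pics/crop1.png',cv2.resize(im[110:330,180:440],None,fx=3,fy=2.7,interpolation=cv2.INTER_CUBIC)[:600,:780])
hsv=cv2.cvtColor(im,cv2.COLOR_BGR2HSV);H,S,V=cv2.split(hsv)
def blobs(m,z,name,roi=(120,330,190,440),mn=25):
    mm=np.zeros_like(m,np.uint8); r=roi; mm[r[0]:r[1],r[2]:r[3]]=m[r[0]:r[1],r[2]:r[3]]
    cs,_=cv2.findContours(mm*255,cv2.RETR_EXTERNAL,cv2.CHAIN_APPROX_NONE)
    for c in cs:
        if cv2.contourArea(c)<mn: continue
        P=np.array([ray(g,p[0],z)[:2] for p in c],np.float32)
        (cx,cy),(w,h),an=cv2.minAreaRect(P*1000)
        print(name,c.reshape(-1,2).mean(0).round(),'c',round(cx,1),round(cy,1),'wh',round(w,1),round(h,1),'ang',round(an,1))
red=((H<6)|(H>174))&(S>130)&(V>60)
blobs(red,.11,'red z.11'); blobs(red,.102,'red z.102'); blobs(red,.03,'red z.03')
blobs((H>20)&(H<35)&(S>140)&(V>100),.11,'yel')
blobs((H>110)&(H<130)&(S>130)&(V>60),.012,'blue')
blobs((H>5)&(H<19)&(S>150)&(V>100),.165,'vial',mn=8)
E
```

```text
red z.11 [331. 288.] c 299.6 -163.3 wh 50.0 99.0 ang 36.4
red z.11 [225. 194.] c 537.3 111.2 wh 138.6 4.9 ang 11.5
red z.11 [308. 182.] c 572.8 -106.5 wh 34.8 73.4 ang 81.5
red z.102 [331. 288.] c 299.4 -164.4 wh 50.4 99.8 ang 36.4
red z.102 [225. 194.] c 538.9 112.2 wh 139.7 4.9 ang 11.5
red z.102 [308. 182.] c 574.7 -107.2 wh 35.0 74.0 ang 81.5
red z.03 [331. 288.] c 297.2 -174.7 wh 54.0 106.8 ang 36.4
red z.03 [225. 194.] c 553.6 121.3 wh 149.6 5.3 ang 11.5
red z.03 [308. 182.] c 591.9 -113.6 wh 37.5 79.2 ang 81.5
blue [392. 222.] c 480.7 -360.9 wh 154.3 204.1 ang 84.1
vial [230. 135.] c 679.2 94.8 wh 21.2 20.2 ang 1.4
```

View pics/crop1.png

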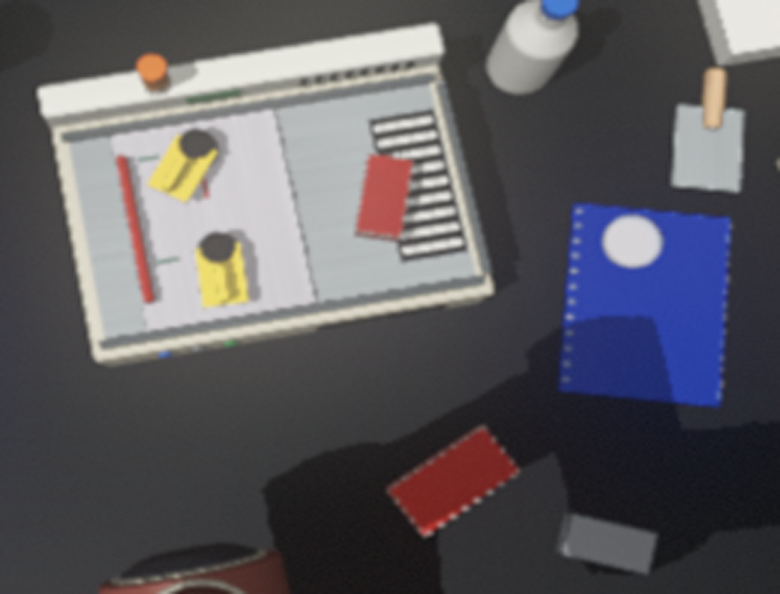

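The crop confirms the smaller red box on the bay at top(309,183). Next I'll measure the studs and the dryer axes.

```bash
python3 - <<'E'
from h import *
def blobs(g,m,z,name,roi,mn=25,mx=3000):
    mm=np.zeros_like(m,np.uint8); r=roi; mm[r[0]:r[1],r[2]:r[3]]=m[r[0]:r[1],r[2]:r[3]]
    cs,_=cv2.findContours(mm*255,cv2.RETR_EXTERNAL,cv2.CHAIN_APPROX_NONE)
    for c in cs:
        if not mn<cv2.contourArea(c)<mx: continue
        P=np.array([ray(g,p[0],z)[:2] for p in c],np.float32)
        (cx,cy),(w,h),an=cv2.minAreaRect(P*1000)
        print(name,c.reshape(-1,2).mean(0).round(1),'c',round(cx,1),round(cy,1),'wh',round(w,1),round(h,1),'ang',round(an,1))
for n,roi in(('top0',(150,230,215,290)),('scene0',(205,275,220,320))):
    g=dict(np.load(n+'.npz')); H,S,V=cv2.split(cv2.cvtColor(g['img'],cv2.COLOR_BGR2HSV))
    y=(H>18)&(H<35)&(S>100)&(V>90)
    blobs(g,y,.110,n+' yel',roi)
    blobs(g,(V<75)&(S<140),.114,n+' hub',roi,12,300)
g=dict(np.load('top0.npz')); H,S,V=cv2.split(cv2.cvtColor(g['img'],cv2.COLOR_BGR2HSV))
blobs(g,(V>185)&(S<40),.12,'console',(115,160,185,335),40,20000)
# corners clicked (crop->px): console & dryer
for c,z in(((38,88),.12),((440,24),.12),((447,52),.12),((63,133),.09),((437,77),.09),((100,347),.09),((485,280),.09),((112,135),.087),((277,110),.087),((315,300),.087),((148,328),.087)):
    p=(180+c[0]/3,110+c[1]/2.7); print(c,(ray(g,p,z)*1000).round(1))
E
```

```text
top0 yel [253.7 211.6] c 492.9 35.0 wh 55.8 37.6 ang 8.7
top0 yel [240.5 172.1] c 598.7 70.5 wh 39.2 56.4 ang 63.3
scene0 yel [259.8 247. ] c 596.3 72.6 wh 62.1 56.5 ang 55.3
scene0 yel [286.8 223.8] c 485.9 36.2 wh 85.6 50.9 ang 8.9
scene0 hub [246.8 252.9] c 634.6 76.5 wh 57.4 31.5 ang 64.7
scene0 hub [276.1 232. ] c 533.0 55.8 wh 52.0 30.4 ang 52.2
scene0 hub [273.3 210. ] c 478.0 -35.9 wh 34.6 96.9 ang 19.1
scene0 hub [257.  209.9] c 508.1 -54.6 wh 6.7 85.0 ang 11.6
console [248.8 156.6] c 641.0 52.6 wh 21.8 128.4 ang 0.5
console [294.7 152. ] c 646.0 -70.7 wh 34.9 106.1 ang 10.3
console [261.3 146.5] c 665.0 15.4 wh 6.3 341.0 ang 11.3
console [259.2 136.3] c 694.1 20.4 wh 30.8 357.4 ang 11.3
(38, 88) [673.6 197.9 120. ]
(440, 24) [ 743. -157.  120.]
(447, 52) [ 714.  -162.8  120. ]
(63, 133) [637.2 180.   90. ]
(437, 77) [ 698.8 -157.6   90. ]
(100, 347) [423.4 139.9  90. ]
(485, 280) [ 491.4 -197.    90. ]
(112, 135) [636.4 136.4  87. ]
(277, 110) [663.8 -12.2  87. ]
(315, 300) [471.  -47.2  87. ]
(148, 328) [442.5  99.   87. ]
```

```bash
cat >> h.py <<'E'
from scipy.spatial.transform import Rotation as Rn
def dry(x,y,z=0,o=(.5627,-.0059),a=11.3):
    c,s=np.cos(np.radians(a)),np.sin(np.radians(a)); return np.array([o[0]+c*x-s*y,o[1]+s*x+c*y,z])
def go(X,yaw):
    s=manip.state(); q=s['tool_rot']; R=Rn.from_quat([q[1],q[2],q[3],q[0]])
    T=Rn.from_euler('z',yaw,degrees=True)*Rn.from_euler('x',180,degrees=True)
    print('t',round(s['time'],2),'pos',s['tool_pos'].round(4),'F',s['contact_force'].round(1),'w',round(s['gripper_width'],3),'gf',round(s['grasp_force'],1),'j6',round(s['joint_pos'][5],2))
    print(' turn deg',np.degrees((R.inv()*T).as_rotvec()).round(1),'shift cm after turn',(T.inv().apply(np.array(X)-s['tool_pos'])*100).round(2),'before turn',(R.inv().apply(np.array(X)-s['tool_pos'])*100).round(2))
E
```

Call:
{"fn": "move_arm", "kwargs": {
  "rows": [
    [0,0,0,0,0,6.7,1],
    [0,0,0,0,0,6.7,1],
    [0,0,0,0,0,6.7,1],
    [0,0,0,0,0,6.7,1],
    [2,-3.58,0,0,0,0,1],
    [2,-3.58,0,0,0,0,1],
    [2,-3.58,0,0,0,0,1],
    [2,-3.58,0,0,0,0,1],
    [2,-3.58,0,0,0,0,1],
    [2,-3.58,0,0,0,0,1],
    [2,-3.58,0,0,0,0,1],
    [2,-3.58,0,0,0,0,1],
    [2,-3.58,0,0,0,0,1],
    [2,-3.58,0,0,0,0,1],
    [2,-3.58,0,0,0,0,1],
    [2,-3.58,0,0,0,0,1],
    [2,-3.58,0,0,0,0,1],
    [2,-3.58,0,0,0,0,1],
    [2,-3.58,0,0,0,0,1]
  ]
}}

```text
time: 1.68
tool_pos: [0.5729, -0.1049, 0.2182]
tool_rot: [-0.0, 0.997, -0.074, -0.0]
contact_force: [0.3, -0.2, 0.6]
gripper_width: 0.997
grasp_force: 0.0
```

Call:
{"fn": "move_arm", "kwargs": {
  "rows": [
    [0,0,1.5,0,0,0,1],
    [0,0,1.5,0,0,0,1],
    [0,0,0,0,0,0,1],
    [0,0,0,0,0,0,1]
  ]
}}

```text
time: 2.02
tool_pos: [0.5713, -0.1065, 0.187]
tool_rot: [-0.0, 0.997, -0.074, -0.002]
contact_force: [-0.7, -1.1, -0.1]
gripper_width: 1.0
grasp_force: 0.0
```

```bash
python3 - <<'E'
from h import *
g=grab('wrist','w1'); im=g['img']
go([.573,-.1065,.102],-8.5)
H,S,V=cv2.split(cv2.cvtColor(im,cv2.COLOR_BGR2HSV))
red=(((H<6)|(H>174))&(S>110)&(V>60)).astype(np.uint8)*255
cs,_=cv2.findContours(red,cv2.RETR_EXTERNAL,cv2.CHAIN_APPROX_NONE)
for c in cs:
    if cv2.contourArea(c)<200: continue
    P=np.array([ray(g,p[0],.11)[:2] for p in c],np.float32)*1000
    print(c.reshape(-1,2).mean(0).round(),cv2.minAreaRect(P))
E
```

```text
t 2.07 pos [ 0.5719 -0.107   0.1884] F [ 0.2 -0.5  0.6] w 1.002 gf 0.0 j6 1.41
 turn deg [-0.   0.1 -0. ] shift cm after turn [ 0.1  -0.07  8.64] before turn [ 0.11 -0.07  8.64]
[367. 358.] ((424.7271728515625, -159.81118774414062), (15.043597221374512, 45.82792663574219), 36.002357482910156)
[ 34. 270.] ((547.395751953125, 97.78474426269531), (119.48712158203125, 19.760425567626953), 11.158133506774902)
[283. 206.] ((572.8372802734375, -107.00807189941406), (38.56326675415039, 74.80304718017578), 81.43356323242188)
```

View pics/w1.png

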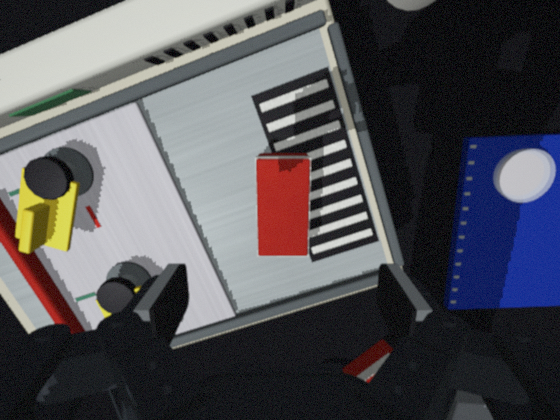

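The wrist view shows the box at (283,206), and its position agrees with the top view to under 1 mm. I'll descend and grip it.

Call:
{"fn": "move_arm", "kwargs": {
  "rows": [
    [0.1,0,2,0,0,0,1],
    [0,0,2,0,0,0,1],
    [0,0,2,0,0,0,1],
    [0,0,1.5,0,0,0,1],
    [0,0,1,0,0,0,1],
    [0,0,0,0,0,0,1],
    [0,0,0,0,0,0,-1],
    [0,0,0,0,0,0,-1],
    [0,0,0,0,0,0,-1],
    [0,0,0,0,0,0,-1],
    [0,0,0,0,0,0,-1],
    [0,0,0,0,0,0,-1],
    [0,0,0,0,0,0,-1]
  ]
}}

```text
time: 3.15
tool_pos: [0.5734, -0.1071, 0.1038]
tool_rot: [0.0, 0.997, -0.074, 0.0]
contact_force: [0.4, 0.8, -0.7]
gripper_width: 0.006
grasp_force: 0.0
```

Call:
{"fn": "move_arm", "kwargs": {
  "rows": [
    [0,0,-0.5,0,0,0,-1],
    [0,0,-2,0,0,0,-1],
    [0,0,-2.5,0,0,0,-1],
    [0,0,-2.5,0,0,0,-1],
    [0,0,-2.5,0,0,0,-1],
    [0,0,0,0,0,0,-1],
    [0,0,0,0,0,0,-1]
  ]
}}

```text
time: 3.73
tool_pos: [0.5745, -0.1075, 0.2062]
tool_rot: [0.001, 0.997, -0.074, 0.002]
contact_force: [0.3, 0.0, -1.1]
gripper_width: -0.002
grasp_force: 0.0
```

```bash
python3 - <<'E'
from h import *
a=np.radians(-5.9); c=np.array([.4807,-.3609])
# dish check
g=dict(np.load('top0.npz')); d=ray(g,(180+632/3,110+242/2.7),.026); print('dish',d)
e=np.array([np.cos(a),np.sin(a)]); print('dish local',(d[:2]-c)@e,(d[:2]-c)@[-e[1],e[0]])
p=c-.045*e; go([p[0],p[1],.15],-5.9); print(p)
E
```

```text
dish [ 0.54263156 -0.34786999  0.026     ]
dish local 0.06026410652924616 0.019327090327534772
t 3.73 pos [ 0.5745 -0.1075  0.2062] F [ 0.3  0.  -1.1] w -0.002 gf 0.0 j6 1.41
 turn deg [ 0.1 -0.3 -2.6] shift cm after turn [-11.23  26.17   5.62] before turn [-10.04  26.66   5.6 ]
[ 0.43593837 -0.35627434]
```

The jaws shut on nothing, so I'll look.

```bash
python3 - <<'E'
from h import *
g=grab('wrist','w2')
for n in('top','wrist'):
    g=grab(n,n+'2'); H,S,V=cv2.split(cv2.cvtColor(g['img'],cv2.COLOR_BGR2HSV))
    red=(((H<6)|(H>174))&(S>110)&(V>60)).astype(np.uint8)*255
    cs,_=cv2.findContours(red,cv2.RETR_EXTERNAL,cv2.CHAIN_APPROX_NONE)
    for c in cs:
        if cv2.contourArea(c)<60: continue
        P=np.array([ray(g,p[0],.11)[:2] for p in c],np.float32)*1000
        print(n,c.reshape(-1,2).mean(0).round(),cv2.minAreaRect(P))
E
```

```text
top [225. 194.] ((537.57080078125, 111.30219268798828), (143.3870391845703, 6.832812786102295), 11.148731231689453)
top [292. 262.] ((334.7890625, -97.45166015625), (338.76568603515625, 907.3770751953125), 58.65584945678711)
wrist [392. 362.] ((405.110107421875, -186.34814453125), (23.00468635559082, 6.781202793121338), 44.530303955078125)
wrist [ 45. 263.] ((544.5990600585938, 98.05288696289062), (141.33738708496094, 18.744796752929688), 11.284259796142578)
wrist [282. 202.] ((572.6678466796875, -106.95858764648438), (38.4439697265625, 75.10041809082031), 81.37967681884766)
```

View pics/wrist2.png

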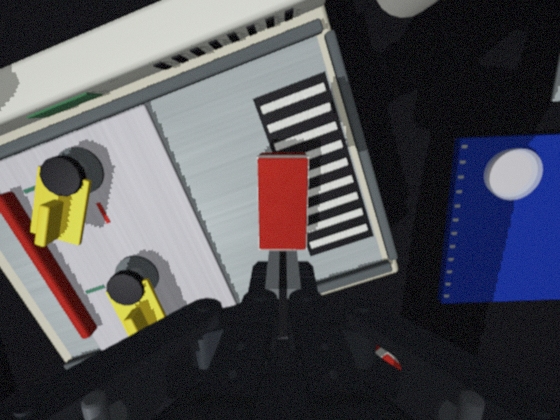

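```bash
python3 - <<'E'
from h import *
g=dict(np.load('wrist2.npz')); s=manip.state(); p=s['tool_pos']; print(p, s['tool_rot'])
for d in(0,.01,.019): print(d,pix(g,p-[0,0,d]))
print('cam',-g['R'].T@g['t'], g['R'])
# two-view box height: top0 pixel vs wrist pixel at several z
a=dict(np.load('top0.npz'))
for z in(.08,.09,.1,.11,.12): print(z,ray(a,(308,182),z),ray(g,(282,202),z))
for c,z in (((283,250),.187),((283,250),.206),((283,250),.11)): print(z,ray(g,c,z))
E
```

```text
[ 0.57236122 -0.10681352  0.20189006] [-3.33966034e-04  9.97226479e-01 -7.44139034e-02 -1.34494436e-03]
0 [282.27166191 256.01860104]
0.01 [282.28446539 248.10568509]
0.019 [282.29488073 241.66870837]
cam [ 0.64679245 -0.11800878  0.35726988] [[-1.47118973e-01 -9.89118787e-01 -1.83778528e-04]
 [-9.45046025e-01  1.40508855e-01  2.95203780e-01]
 [-2.91965782e-01  4.36037561e-02 -9.55434296e-01]]
0.08 [ 0.57905613 -0.10932006  0.08      ] [ 0.56644139 -0.10559871  0.08      ]
0.09 [ 0.5766799  -0.10844175  0.09      ] [ 0.56933932 -0.10604629  0.09      ]
0.1 [ 0.57430368 -0.10756344  0.1       ] [ 0.57223726 -0.10649388  0.1       ]
0.11 [ 0.57192746 -0.10668513  0.11      ] [ 0.5751352  -0.10694146  0.11      ]
0.12 [ 0.56955124 -0.10580682  0.12      ] [ 0.57803313 -0.10738904  0.12      ]
0.187 [ 0.56892606 -0.10671459  0.187     ]
0.206 [ 0.57761498 -0.10797489  0.206     ]
0.11 [ 0.53371306 -0.1016071   0.11      ]
```

```bash
python3 - <<'E'
from h import *
g=dict(np.load('w1.npz')); K=g['mtx']; print(K[0,0]); p=np.array([.5719,-.107,.1884])
ex=np.array([.989,-.148,0]);ey=np.array([-.148,-.989,0])
for dz in(-.02,-.01,0,.006,.013,.019):
  print(dz,[pix(g,p+ex*a+ey*b-[0,0,dz]).round() for a in(.011,-.011) for b in(.0425,-.0425)])
im=g['img']; cv2.imwrite('pics/wc.png',np.hstack([cv2.resize(im[240:400,120:460],None,fx=2.3,fy=2,interpolation=2)[:, :780]]))
b=np.load('wrist2.npz')['img']; cv2.imwrite('pics/wc.png',np.vstack([cv2.resize(im[240:390,120:460],(780,290)),cv2.resize(b[230:380,120:460],(780,300))]))
E
```

```text
323.3837695043757
-0.02 [array([377., 254.]), array([189., 253.]), array([373., 296.]), array([193., 296.])]
-0.01 [array([372., 245.]), array([195., 244.]), array([368., 285.]), array([198., 285.])]
0 [array([366., 236.]), array([200., 236.]), array([363., 275.]), array([203., 275.])]
0.006 [array([364., 232.]), array([203., 232.]), array([361., 269.]), array([206., 269.])]
0.013 [array([361., 227.]), array([206., 227.]), array([358., 264.]), array([208., 263.])]
0.019 [array([358., 224.]), array([208., 223.]), array([355., 259.]), array([211., 259.])]
```

View pics/wc.png

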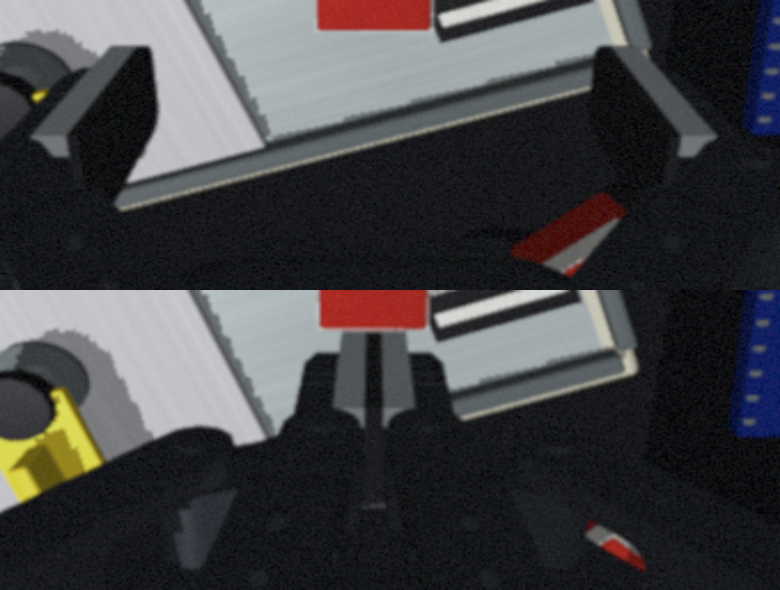

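The open-jaw spacing in the wrist view puts the tips about 34 mm higher than the stated TCP implies. That explains why the jaws closed over the box. I'll use that offset, descend again and watch the force.

Call:
{"fn": "move_arm", "kwargs": {
  "rows": [
    [0,0,0,0,0,0,1],
    [0,0,0,0,0,0,1],
    [0,0,0,0,0,0,1],
    [0,0,0,0,0,0,1],
    [0,0,2.4,0,0,0,1],
    [0,0,2.4,0,0,0,1],
    [0,0,2.4,0,0,0,1],
    [0,0,2.4,0,0,0,1],
    [0,0,0.5,0,0,0,1],
    [0,0,0.5,0,0,0,1],
    [0,0,0.5,0,0,0,1],
    [0,0,0,0,0,0,1],
    [0,0,0,0,0,0,1]
  ]
}}

```text
time: 4.97
tool_pos: [0.5741, -0.1074, 0.094]
tool_rot: [0.0, 0.997, -0.074, 0.001]
contact_force: [0.5, 0.5, 0.4]
gripper_width: 1.001
grasp_force: 0.0
```

Call:
{"fn": "move_arm", "kwargs": {
  "rows": [
    [0,0,0.4,0,0,0,1],
    [0,0,0.4,0,0,0,1],
    [0,0,0.4,0,0,0,1],
    [0,0,0.4,0,0,0,1],
    [0,0,0,0,0,0,1],
    [0,0,0,0,0,0,1]
  ]
}}

```text
time: 5.47
tool_pos: [0.5729, -0.107, 0.076]
tool_rot: [-0.0, 0.997, -0.074, -0.0]
contact_force: [0.4, -0.5, 0.6]
gripper_width: 1.001
grasp_force: 0.0
```

Call:
{"fn": "move_arm", "kwargs": {
  "rows": [
    [0,0,0.6,0,0,0,1],
    [0,0,0,0,0,0,1],
    [0,0,0,0,0,0,0],
    [0,0,0,0,0,0,-1],
    [0,0,0,0,0,0,-1],
    [0,0,0,0,0,0,-1],
    [0,0,0,0,0,0,-1],
    [0,0,0,0,0,0,-1],
    [0,0,0,0,0,0,-1]
  ]
}}

```text
time: 6.22
tool_pos: [0.5736, -0.1072, 0.0711]
tool_rot: [0.0, 0.997, -0.074, 0.0]
contact_force: [0.7, -0.8, 2.4]
gripper_width: 0.458
grasp_force: 62.8
```

Call:
{"fn": "move_arm", "kwargs": {
  "rows": [
    [0,0,-0.5,0,0,0,-1],
    [0,0,-2,0,0,0,-1],
    [0,0,-2.5,0,0,0,-1],
    [0,0,-2.5,0,0,0,-1],
    [0,0,-1.5,0,0,-2.6,-1],
    [-0.6,1.3,0,0,0,0,-1],
    [-1.1,2.5,0,0,0,0,-1],
    [-1.4,3.3,0,0,0,0,-1],
    [-1.4,3.3,0,0,0,0,-1],
    [-1.4,3.3,0,0,0,0,-1],
    [-1.4,3.3,0,0,0,0,-1],
    [-1.4,3.3,0,0,0,0,-1],
    [-1.2,2.8,0,0,0,0,-1],
    [-0.8,1.8,0,0,0,0,-1],
    [-0.4,1,0,0,0,0,-1],
    [0,0,0,0,0,0,-1],
    [0,0,0,0,0,0,-1],
    [0,0,0,0,0,0,-1]
  ]
}}

```text
time: 7.72
tool_pos: [0.4363, -0.3521, 0.16]
tool_rot: [-0.001, 0.999, -0.051, -0.0]
contact_force: [0.1, 0.2, -1.2]
gripper_width: 0.457
grasp_force: 62.4
```

```bash
python3 - <<'E'
from h import *
go([.436,-.3563,.003],-5.9)
g=grab('top','top3'); H,S,V=cv2.split(cv2.cvtColor(g['img'],cv2.COLOR_BGR2HSV))
g=grab('wrist','w3')
E
```

```text
t 7.72 pos [ 0.4363 -0.3521  0.16  ] F [ 0.1  0.2 -1.2] w 0.457 gf 62.4 j6 0.86
 turn deg [-0.1  0.   0. ] shift cm after turn [ 0.02  0.42 15.7 ] before turn [ 0.03  0.43 15.7 ]
```

View pics/w3.png

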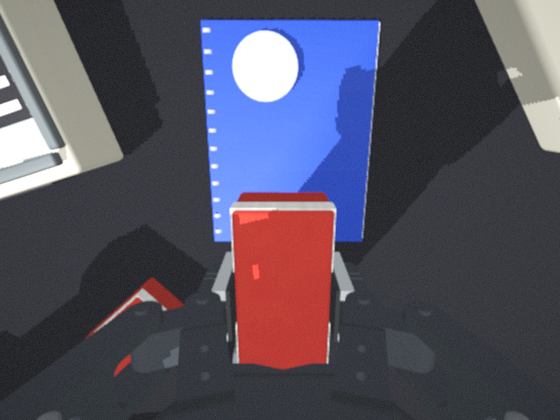

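Call:
{"fn": "move_arm", "kwargs": {
  "rows": [
    [0,0.2,2,0,0,0,-1],
    [0,0.2,3,0,0,0,-1],
    [0,0,3,0,0,0,-1],
    [0,0,3,0,0,0,-1],
    [0,0,2,0,0,0,-1],
    [0,0,1,0,0,0,-1],
    [0,0,0.7,0,0,0,-1],
    [0,0,0.3,0,0,0,-1],
    [0,0,0,0,0,0,-1],
    [0,0,0,0,0,0,-1],
    [0,0,0,0,0,0,-1]
  ]
}}

```text
time: 8.73
tool_pos: [0.4367, -0.3582, 0.0124]
tool_rot: [0.001, 0.999, -0.052, 0.001]
contact_force: [0.2, -0.4, -0.6]
gripper_width: 0.452
grasp_force: 62.4
```

Call:
{"fn": "move_arm", "kwargs": {
  "rows": [
    [0,0,0.15,0,0,0,-1],
    [0,0,0.15,0,0,0,-1],
    [0,0,0,0,0,0,-1]
  ]
}}

```text
time: 8.98
tool_pos: [0.4357, -0.3573, 0.0077]
tool_rot: [0.0, 0.999, -0.052, 0.0]
contact_force: [-0.6, 0.2, -1.9]
gripper_width: 0.457
grasp_force: 62.4
```

Call:
{"fn": "move_arm", "kwargs": {
  "rows": [
    [0,0,0.15,0,0,0,-1],
    [0,0,0.15,0,0,0,-1],
    [0,0,0,0,0,0,-1],
    [0,0,0,0,0,0,-1]
  ]
}}

```text
time: 9.32
tool_pos: [0.4355, -0.3571, 0.0043]
tool_rot: [-0.0, 0.999, -0.052, -0.0]
contact_force: [0.0, 0.1, -1.7]
gripper_width: 0.459
grasp_force: 62.4
```

Call:
{"fn": "move_arm", "kwargs": {
  "rows": [
    [0,0,0.1,0,0,0,-1],
    [0,0,0,0,0,0,-1],
    [0,0,0,0,0,0,-1]
  ]
}}

```text
time: 9.57
tool_pos: [0.4356, -0.3572, 0.0035]
tool_rot: [-0.0, 0.999, -0.052, -0.0]
contact_force: [-0.2, -0.4, -1.6]
gripper_width: 0.456
grasp_force: 62.4
```

Call:
{"fn": "move_arm", "kwargs": {
  "rows": [
    [0,0,0.1,0,0,0,-1],
    [0,0,0,0,0,0,-1],
    [0,0,0,0,0,0,-1]
  ]
}}

```text
time: 9.82
tool_pos: [0.4358, -0.3574, 0.0031]
tool_rot: [0.0, 0.999, -0.052, 0.0]
contact_force: [-1.1, 0.3, 2.8]
gripper_width: 0.453
grasp_force: 62.8
```

Call:
{"fn": "move_arm", "kwargs": {
  "rows": [
    [0,0,0.05,0,0,0,-1],
    [0,0,0,0,0,0,-1],
    [0,0,0,0,0,0,-1]
  ]
}}

```text
time: 10.07
tool_pos: [0.4358, -0.3574, 0.0031]
tool_rot: [0.0, 0.999, -0.052, -0.0]
contact_force: [-2.8, 3.6, 6.3]
gripper_width: 0.456
grasp_force: 63.4
```

Call:
{"fn": "move_arm", "kwargs": {
  "rows": [
    [0,0,0,0,0,0,0.1],
    [0,0,0,0,0,0,0.4],
    [0,0,0,0,0,0,0.8],
    [0,0,0,0,0,0,0.8],
    [0,0,0,0,0,0,0.8],
    [0,0,-1,0,0,0,0.8],
    [0,0,-2,0,0,0,0.8],
    [0,0,-3.5,0,0,0,0.8],
    [0,0,-3.5,0,0,0,0.8],
    [0,0,-3.5,0,0,0,0.8],
    [0,0,-3.5,0,0,0,0.8],
    [0,0,0,0,0,-7.1,-1],
    [0,0,0,0,0,-7.1,-1],
    [0,0,0,0,0,-7.1,-1],
    [0,0,0,0,0,-7.1,-1],
    [0,0,0,0,0,-7.1,-1],
    [0,0,0,0,0,-7.1,-1],
    [0,0,0,0,0,-7.1,-1]
  ]
}}

```text
time: 11.57
tool_pos: [0.4357, -0.3572, 0.1729]
tool_rot: [0.0, 0.927, 0.376, 0.0]
contact_force: [-0.3, -0.3, -0.0]
gripper_width: 0.001
grasp_force: 0.0
```

Call:
{"fn": "move_arm", "kwargs": {
  "rows": [
    [0,0,0,0,0,-7.1,-1],
    [0,0,0,0,0,-7.1,-1],
    [0,0,0,0,0,-7.1,-1],
    [0,0,0,0,0,-7.1,-1],
    [0,0,0,0,0,-7.1,-1],
    [0,0,0,0,0,-7.1,-1],
    [0,0,0,0,0,-7.1,-1],
    [0,0,0,0,0,-7.1,-1],
    [0,0,0,0,0,0,-1],
    [0,0,0,0,0,0,-1]
  ]
}}

```text
time: 12.4
tool_pos: [0.4357, -0.3573, 0.1727]
tool_rot: [0.0, 0.64, 0.768, -0.0]
contact_force: [1.1, 0.1, -0.3]
gripper_width: 0.004
grasp_force: 0.0
```

```bash
python3 - <<'E'
from h import *
go(dry(0,.155,.14),101.3)
g=grab('top','top4'); H,S,V=cv2.split(cv2.cvtColor(g['img'],cv2.COLOR_BGR2HSV))
red=(((H<6)|(H>174))&(S>110)&(V>60)).astype(np.uint8)*255
cs,_=cv2.findContours(red,cv2.RETR_EXTERNAL,cv2.CHAIN_APPROX_NONE)
for c in cs:
    if cv2.contourArea(c)<60: continue
    P=np.array([ray(g,p[0],.042)[:2] for p in c],np.float32)*1000
    print(c.reshape(-1,2).mean(0).round(),cv2.minAreaRect(P))
E
```

```text
t 12.4 pos [ 0.4357 -0.3573  0.1727] F [ 1.1  0.1 -0.3] w 0.004 gf 0.0 j6 -1.0
 turn deg [ 0.   0.  -0.9] shift cm after turn [47.47 19.34  3.27] before turn [47.77 18.58  3.25]
[216. 415.] ((-16.211336135864258, 125.93450164794922), (30.962997436523438, 61.33533477783203), 0.12284152209758759)
[215. 358.] ((114.22480010986328, 139.48898315429688), (121.98430633544922, 86.97270202636719), 44.36702346801758)
[331. 287.] ((297.98712158203125, -172.56744384765625), (55.25114059448242, 108.92740631103516), 36.038169860839844)
[404. 247.] ((405.8838195800781, -374.8152160644531), (30.164981842041016, 29.83870506286621), 43.89326858520508)
[395. 235.] ((435.149169921875, -356.76141357421875), (40.277503967285156, 75.5158462524414), 82.50550079345703)
[366. 321.] ((220.42727661132812, -318.40045166015625), (282.259765625, 922.4334716796875), 39.61614990234375)
[225. 194.] ((551.4099731445312, 120.0269775390625), (152.99545288085938, 7.177391052246094), 11.309606552124023)
```

View pics/top4.png

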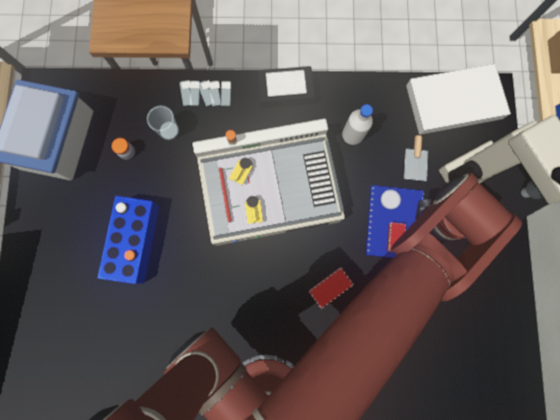

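The box lies flat on the notebook at (395,235) and the bay is clear. Next is the ridge.

Call:
{"fn": "move_arm", "kwargs": {
  "rows": [
    [1.9,0.8,0,0,0,-0.9,-1],
    [3.65,1.49,0,0,0,0,-1],
    [3.65,1.49,0,0,0,0,-1],
    [3.65,1.49,0,0,0,0,-1],
    [3.65,1.49,0,0,0,0,-1],
    [3.65,1.49,0,0,0,0,-1],
    [3.65,1.49,0,0,0,0,-1],
    [3.65,1.49,0,0,0,0,-1],
    [3.65,1.49,0,0,0,0,-1],
    [3.65,1.49,0,0,0,0,-1],
    [3.65,1.49,0,0,0,0,-1],
    [3.65,1.49,0,0,0,0,-1],
    [3.65,1.49,0,0,0,0,-1],
    [1.8,0.7,0,0,0,0,-1],
    [0,0,2,0,0,0,-1],
    [0,0,1.3,0,0,0,-1],
    [0,0,0,0,0,0,-1],
    [0,0,0,0,0,0,-1]
  ]
}}

```text
time: 13.95
tool_pos: [0.5304, 0.1461, 0.1376]
tool_rot: [-0.001, 0.634, 0.774, -0.001]
contact_force: [0.4, -0.2, -0.3]
gripper_width: -0.002
grasp_force: 0.0
```

```bash
python3 - <<'E'
from h import *
g=grab('wrist','w5')
go(dry(0,.155,.076),101.3)
H,S,V=cv2.split(cv2.cvtColor(g['img'],cv2.COLOR_BGR2HSV))
red=(((H<6)|(H>174))&(S>110)&(V>60)).astype(np.uint8)*255
cs,_=cv2.findContours(red,cv2.RETR_EXTERNAL,cv2.CHAIN_APPROX_NONE)
for c in cs:
    if cv2.contourArea(c)<60: continue
    P=np.array([ray(g,p[0],.102)[:2] for p in c],np.float32)*1000
    print(c.reshape(-1,2).mean(0).round(),cv2.minAreaRect(P))
E
```

```text
t 14.0 pos [0.5312 0.146  0.1388] F [ 0.7 -1.1  0.1] w -0.002 gf 0.0 j6 -0.07
 turn deg [-0.1  0.   0.1] shift cm after turn [-0.01  0.11  6.28] before turn [-0.01  0.12  6.28]
[ 16. 384.] ((359.9930114746094, -13.380847930908203), (28.83369255065918, 16.21010971069336), 36.25865936279297)
[354. 275.] ((583.1121215820312, 125.33344268798828), (55.82021713256836, 13.988218307495117), 11.556571006774902)
[215. 275.] ((491.92681884765625, 107.22785186767578), (50.23835754394531, 13.94492244720459), 10.402027130126953)
```

View pics/w5.png

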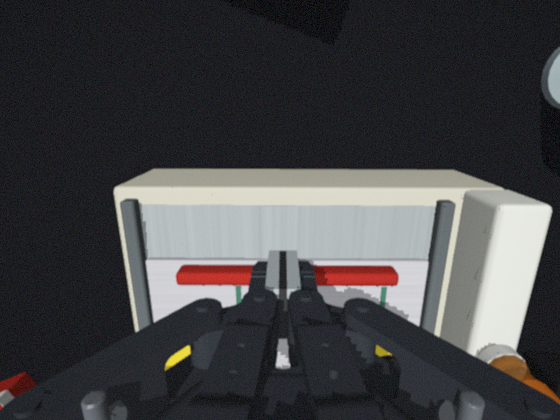

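Call:
{"fn": "move_arm", "kwargs": {
  "rows": [
    [0,0,2,0,0,0,-1],
    [0,0,2,0,0,0,-1],
    [0,0,1.5,0,0,0,-1],
    [0,0,0.5,0,0,0,-1],
    [0,0,0.2,0,0,0,-1],
    [0,0,0,0,0,0,-1],
    [0,0,0,0,0,0,-1]
  ]
}}

```text
time: 14.58
tool_pos: [0.5326, 0.1466, 0.0787]
tool_rot: [0.001, 0.633, 0.774, 0.001]
contact_force: [0.4, -0.3, -0.5]
gripper_width: 0.0
grasp_force: 0.0
```

Call:
{"fn": "move_arm", "kwargs": {
  "rows": [
    [-0.5,0,0,0,0,0,-1],
    [-0.5,0,0,0,0,0,-1],
    [-0.5,0,0,0,0,0,-1],
    [-0.5,0,0,0,0,0,-1],
    [-0.5,0,0,0,0,0,-1],
    [-0.5,0,0,0,0,0,-1],
    [-1,0,0,0,0,0,-1],
    [-1,0,0,0,0,0,-1]
  ]
}}

```text
time: 15.25
tool_pos: [0.5417, 0.0973, 0.0775]
tool_rot: [-0.0, 0.633, 0.774, 0.0]
contact_force: [0.5, 2.0, 2.5]
gripper_width: -0.003
grasp_force: 1.5
```

Call:
{"fn": "move_arm", "kwargs": {
  "rows": [
    [-1,0,0,0,0,0,-1],
    [-1,0,0,0,0,0,-1],
    [-1,0,0,0,0,0,-1],
    [-1,0,0,0,0,0,-1],
    [-1,0,0,0,0,0,-1],
    [-1,0,0,0,0,0,-1],
    [-1,0,0,0,0,0,-1],
    [-1,0,0,0,0,0,-1],
    [-1,0,0,0,0,0,-1],
    [-1,0,0,0,0,0,-1],
    [-0.5,0,0,0,0,0,-1],
    [0,0,0,0,0,0,-1]
  ]
}}

```text
time: 16.25
tool_pos: [0.5625, -0.0068, 0.0768]
tool_rot: [0.0, 0.633, 0.774, -0.0]
contact_force: [0.0, -0.2, -1.0]
gripper_width: -0.003
grasp_force: 0.0
```

Call:
{"fn": "move_arm", "kwargs": {
  "rows": [
    [-0.3,0,0,0,0,0,-1],
    [-0.3,0,0,0,0,0,-1],
    [-0.3,0,0,0,0,0,-1],
    [0,0,0,0,0,0,-1],
    [0,0,0,0,0,0,-1]
  ]
}}

```text
time: 16.67
tool_pos: [0.5641, -0.0142, 0.077]
tool_rot: [0.0, 0.633, 0.774, -0.0]
contact_force: [-0.7, -0.4, 0.2]
gripper_width: 0.003
grasp_force: 0.0
```

Call:
{"fn": "move_arm", "kwargs": {
  "rows": [
    [-0.2,0,0,0,0,0,-1],
    [-0.2,0,0,0,0,0,-1]
  ]
}}

```text
time: 16.83
tool_pos: [0.5648, -0.0176, 0.077]
tool_rot: [-0.0, 0.633, 0.774, 0.0]
contact_force: [-0.1, 3.4, 1.1]
gripper_width: 0.002
grasp_force: 1.1
```

Call:
{"fn": "move_arm", "kwargs": {
  "rows": [
    [-0.2,0,0,0,0,0,-1],
    [0,0,0,0,0,0,-1]
  ]
}}

```text
time: 17.0
tool_pos: [0.5648, -0.018, 0.077]
tool_rot: [-0.002, 0.633, 0.774, 0.001]
contact_force: [-1.9, 7.2, 1.9]
gripper_width: 0.001
grasp_force: 4.1
```

Call:
{"fn": "move_arm", "kwargs": {
  "rows": [
    [-0.2,0,0,0,0,0,-1],
    [0,0,0,0,0,0,-1]
  ]
}}

```text
time: 17.17
tool_pos: [0.5648, -0.0179, 0.0771]
tool_rot: [-0.004, 0.633, 0.774, 0.003]
contact_force: [-3.8, 15.0, 3.7]
gripper_width: -0.001
grasp_force: 7.3
```

Call:
{"fn": "move_arm", "kwargs": {
  "rows": [
    [0.6,0,0,0,0,0,-1],
    [1,0,0,0,0,0,-1],
    [0,0,-2,0,0,0,-1],
    [0,0,-3,0,0,0,-1],
    [0,0,-3,0,0,0,-1],
    [0,0,-1,0,0,-6.5,-0.4],
    [0,0,0,0,0,-6.5,-0.4],
    [0,0,0,0,0,-6.5,-0.4],
    [0,0,0,0,0,-6.5,-0.4],
    [0,0,0,0,0,-6.5,-0.4],
    [0,0,0,0,0,-6.5,-0.4],
    [0,0,0,0,0,-6.5,-0.4],
    [0,0,0,0,0,-6.5,-0.4],
    [0,0,0,0,0,0,-0.4],
    [0,0,0,0,0,0,-0.4]
  ]
}}

```text
time: 18.42
tool_pos: [0.5625, -0.0062, 0.1672]
tool_rot: [0.0, 0.231, 0.973, -0.0]
contact_force: [-0.7, 0.4, -0.4]
gripper_width: 0.302
grasp_force: 0.0
```

```bash
cat > studs.py <<'E'
from h import *
import sys
for n in sys.argv[1:]:
    g=grab(n,n+'s'+str(int(manip.state()['time']*100))); H,S,V=cv2.split(cv2.cvtColor(g['img'],cv2.COLOR_BGR2HSV))
    for nm,m,z,mn in(('yel',(H>18)&(H<35)&(S>100)&(V>70),.11,100),('red',((H<6)|(H>174))&(S>110)&(V>60),.102,80)):
        cs,_=cv2.findContours(m.astype(np.uint8)*255,cv2.RETR_EXTERNAL,cv2.CHAIN_APPROX_NONE)
        for c in cs:
            if cv2.contourArea(c)<mn: continue
            P=np.array([ray(g,p[0],z)[:2] for p in c],np.float32)*1000
            print(n,nm,c.reshape(-1,2).mean(0).round(),*[np.round(v,1) for v in cv2.minAreaRect(P)])
E
python3 - <<'E'
from h import *
p=dry(.07,-.095)+.037*np.array([np.cos(np.radians(153.3)),np.sin(np.radians(153.3)),0]); p[2]=.15
go(p,153.3)
E
python3 studs.py top wrist
```

```text
t 18.42 pos [ 0.5625 -0.0062  0.1672] F [-0.7  0.4 -0.4] w 0.302 gf 0.0 j6 -1.25
 turn deg [-0.  0.  0.] shift cm after turn [-7.67 -3.14  1.72] before turn [-7.67 -3.14  1.72]
top yel [309. 201.] [ 522.  -110.1] [56.5 38. ] 8.7
top red [331. 288.] [ 298.8 -163.9] [ 53.8 104.5] 35.9
top red [397. 237.] [ 428.8 -337.1] [36.2 72.1] 84.0
top red [237. 331.] [246.9  98.6] [517.  389.1] 0.1
top red [273. 151.] [658.3  -8.6] [83.6 28.3] 82.1
wrist yel [259. 324.] [629.8 -62.8] [17.3 58.2] 62.6
wrist yel [125. 231.] [ 520.7 -108.7] [58.3 41.9] 8.4
wrist red [250. 231.] [567.2 -31. ] [146.4  11.7] 11.3
```

Call:
{"fn": "move_arm", "kwargs": {
  "rows": [
    [-2.6,-1.05,0,0,0,0,-0.4],
    [-2.6,-1.05,0,0,0,0,-0.4],
    [-2.5,-1.05,0,0,0,0,-0.4],
    [0,0,1.7,0,0,0,-0.4],
    [0,0,0,0,0,0,-0.4],
    [0,0,0,0,0,0,-0.4]
  ]
}}

```text
time: 19.02
tool_pos: [0.6162, -0.0685, 0.1486]
tool_rot: [-0.002, 0.23, 0.973, 0.0]
contact_force: [-0.1, 0.2, -0.2]
gripper_width: 0.303
grasp_force: 0.0
```

```bash
python3 - <<'E'
from h import *
p=dry(.07,-.095)+.037*np.array([np.cos(np.radians(153.3)),np.sin(np.radians(153.3)),0]); p[2]=.15
go(p,153.3); print(p)
E
python3 studs.py wrist; ls pics
```

```text
t 19.02 pos [ 0.6162 -0.0685  0.1486] F [-0.1  0.2 -0.2] w 0.303 gf 0.0 j6 -1.34
 turn deg [-0.  -0.2  0.1] shift cm after turn [-0.07  0.01 -0.14] before turn [-0.07  0.01 -0.14]
[ 0.61690317 -0.06871736  0.15      ]
wrist yel [282. 243.] [625.3 -74. ] [39.8 57.7] 63.2
wrist yel [143. 120.] [ 518.7 -110.3] [62.5 40.5] 8.4
wrist red [292. 127.] [568.1 -33.5] [146.4   9. ] 11.2
crop1.png
scene0.png
top0.png
top2.png
top3.png
top4.png
tops1841.png
w1.png
w2.png
w3.png
w5.png
wc.png
wrist2.png
wrists1846.png
wrists1901.png
```

Call:
{"fn": "move_arm", "kwargs": {
  "rows": [
    [0,0,1.5,0,0,0,-0.4],
    [0,0,1.5,0,0,0,-0.4],
    [0,0,1,0,0,0,-0.4],
    [0,0,0.5,0,0,0,-0.4],
    [0,0,0.3,0,0,0,-0.4],
    [0,0,0,0,0,0,-0.4],
    [0,0,0,0,0,0,-0.4]
  ]
}}

```text
time: 19.65
tool_pos: [0.6177, -0.0687, 0.1029]
tool_rot: [0.001, 0.229, 0.973, -0.0]
contact_force: [0.6, 0.1, -0.1]
gripper_width: 0.301
grasp_force: 0.0
```

Call:
{"fn": "move_arm", "kwargs": {
  "rows": [
    [0,0,0,0,0,0,-0.6],
    [0,0,0,0,0,0,-0.8],
    [0,0,0,0,0,0,-1],
    [0,0,0,0,0,0,-1],
    [0,0,0,0,0,0,-1]
  ]
}}

```text
time: 20.07
tool_pos: [0.6174, -0.0692, 0.1029]
tool_rot: [0.0, 0.23, 0.973, -0.0]
contact_force: [-2.4, -1.8, 3.2]
gripper_width: 0.068
grasp_force: 62.3
```

Call:
{"fn": "move_arm", "kwargs": {
  "rows": [
    [-0.02,-0.41,0,0,0,-6.3,-1],
    [-0.02,-0.41,0,0,0,-6.3,-1],
    [-0.02,-0.41,0,0,0,-6.3,-1],
    [-0.02,-0.41,0,0,0,-6.3,-1],
    [-0.02,-0.41,0,0,0,-6.3,-1],
    [0,0,0,0,0,0,-1]
  ]
}}

```text
time: 20.57
tool_pos: [0.6135, -0.0892, 0.1026]
tool_rot: [0.0, -0.044, 0.999, -0.0]
contact_force: [-3.7, -1.2, 4.3]
gripper_width: 0.071
grasp_force: 62.3
```

```bash
python3 -c "
from h import *
print(manip.state()['ft_torque'])
p=dry(.033,-.095); p[2]=.10
go(p,191.3)"
```

```text
[-0.15888356  0.41862131 -0.00315136]
t 20.57 pos [ 0.6135 -0.0892  0.1026] F [-3.7 -1.2  4.3] w 0.071 gf 62.3 j6 -1.92
 turn deg [-0.   0.  -6.3] shift cm after turn [ 0.04 -0.34  0.26] before turn [ 0.01 -0.34  0.26]
```

Call:
{"fn": "move_arm", "kwargs": {
  "rows": [
    [0,-0.2,0,0,0,-3.2,-1],
    [0,-0.2,0,0,0,-3.2,-1],
    [0,0,0,0,0,0,-1]
  ]
}}

```text
time: 20.82
tool_pos: [0.614, -0.093, 0.1025]
tool_rot: [0.0, -0.098, 0.995, -0.0]
contact_force: [-1.9, -2.5, 3.9]
gripper_width: 0.072
grasp_force: 62.3
```

Call:
{"fn": "move_arm", "kwargs": {
  "rows": [
    [0,-0.07,0,0,0,-1,-1],
    [0,-0.07,0,0,0,-1,-1],
    [0,0,0,0,0,0,-1]
  ]
}}

```text
time: 21.07
tool_pos: [0.6141, -0.0938, 0.1021]
tool_rot: [-0.0, -0.116, 0.993, 0.0]
contact_force: [-3.3, -1.1, 3.9]
gripper_width: 0.076
grasp_force: 62.4
```

Call:
{"fn": "move_arm", "kwargs": {
  "rows": [
    [0,0.05,0.3,0,0,1,-1],
    [0,0,0.3,0,0,0,-1],
    [0,0,0.3,0,0,0,-1],
    [0,0,0.3,0,0,0,-1],
    [0,0,0,0,0,0,-1]
  ]
}}

```text
time: 21.48
tool_pos: [0.614, -0.0935, 0.0897]
tool_rot: [-0.0, -0.107, 0.994, -0.0]
contact_force: [-3.1, -1.4, 7.3]
gripper_width: 0.071
grasp_force: 62.7
```

Call:
{"fn": "move_arm", "kwargs": {
  "rows": [
    [0,0,0.15,0,0,0,-1],
    [0,0,0.15,0,0,0,-1],
    [0,0,0,0,0,0,-1]
  ]
}}

```text
time: 21.73
tool_pos: [0.614, -0.0935, 0.0873]
tool_rot: [-0.0, -0.107, 0.994, -0.0]
contact_force: [-4.9, -1.1, 7.7]
gripper_width: 0.076
grasp_force: 62.8
```

Call:
{"fn": "move_arm", "kwargs": {
  "rows": [
    [0,0,0.1,0,0,0,-1],
    [0,0,0,0,0,0,-1]
  ]
}}

```text
time: 21.9
tool_pos: [0.6141, -0.0936, 0.0872]
tool_rot: [-0.0, -0.108, 0.994, -0.0]
contact_force: [-6.5, -2.2, 9.2]
gripper_width: 0.072
grasp_force: 63.1
```

Call:
{"fn": "move_arm", "kwargs": {
  "rows": [
    [0,0,0.1,0,0,0,-1],
    [0,0,0,0,0,0,-1]
  ]
}}

```text
time: 22.07
tool_pos: [0.6141, -0.0936, 0.0871]
tool_rot: [-0.0, -0.108, 0.994, -0.0]
contact_force: [-10.2, -1.2, 14.4]
gripper_width: 0.072
grasp_force: 63.7
```

Call:
{"fn": "move_arm", "kwargs": {
  "rows": [
    [-0.03,0.45,0,0,0,7,-1],
    [-0.03,0.45,0,0,0,7,-1],
    [-0.03,0.45,0,0,0,7,-1],
    [-0.03,0.45,0,0,0,7,-1],
    [-0.03,0.45,0,0,0,7,-1],
    [-0.03,0.45,0,0,0,7,-1],
    [0,0,0,0,0,0,-1]
  ]
}}

```text
time: 22.65
tool_pos: [0.6185, -0.0668, 0.0869]
tool_rot: [0.0, 0.257, 0.966, -0.0]
contact_force: [-7.5, -1.4, 13.4]
gripper_width: 0.071
grasp_force: 63.6
```

```bash
python3 -c "
from h import *
p=dry(.07,-.095); s=manip.state()['tool_pos']; print(np.linalg.norm((s-p)[:2]), np.degrees(np.arctan2(*(s-p)[1::-1])))
go(s,101.3); print(manip.state()['ft_torque'])"
```

```text
0.036528381793479385 149.46405972614113
t 22.65 pos [ 0.6185 -0.0668  0.0869] F [-7.5 -1.4 13.4] w 0.071 gf 63.6 j6 -1.28
 turn deg [-0.   0.  48.9] shift cm after turn [0. 0. 0.] before turn [0. 0. 0.]
[-0.28356088  1.34017014 -0.21597379]
```

Turning cleanly; 49° left.

Call:
{"fn": "move_arm", "kwargs": {
  "rows": [
    [-0.03,0.45,0,0,0,7,-1],
    [-0.03,0.45,0,0,0,7,-1],
    [-0.03,0.45,0,0,0,7,-1],
    [-0.03,0.45,0,0,0,7,-1],
    [-0.03,0.45,0,0,0,7,-1],
    [-0.03,0.45,0,0,0,7,-1],
    [0,0.3,0,0,0,5,-1],
    [0,0,0,0,0,0,-1]
  ]
}}

```text
time: 23.32
tool_pos: [0.6427, -0.0494, 0.0869]
tool_rot: [0.001, 0.621, 0.784, 0.0]
contact_force: [-5.3, -0.3, 12.2]
gripper_width: 0.07
grasp_force: 63.3
```

Call:
{"fn": "move_arm", "kwargs": {
  "rows": [
    [0,0.12,0,0,0,2,-1],
    [0,0.12,0,0,0,2,-1],
    [0,0,0,0,0,0,-1]
  ]
}}

```text
time: 23.57
tool_pos: [0.6444, -0.0491, 0.0868]
tool_rot: [0.0, 0.647, 0.763, -0.0]
contact_force: [-5.5, -0.7, 11.7]
gripper_width: 0.07
grasp_force: 63.5
```

```bash
python3 -c "
from h import *
p=dry(.07,-.095); s=manip.state()['tool_pos']; print(np.linalg.norm((s-p)[:2]), np.degrees(np.arctan2(*(s-p)[1::-1])))
go(s,101.3); print(manip.state()['ft_torque'])"
```

```text
0.036677380732617997 98.65354950564097
t 23.57 pos [ 0.6444 -0.0491  0.0868] F [-5.5 -0.7 11.7] w 0.07 gf 63.5 j6 -0.35
 turn deg [ 0.   0.1 -1.9] shift cm after turn [0. 0. 0.] before turn [0. 0. 0.]
[-0.35282224  1.07817599  0.31157296]
```

Call:
{"fn": "move_arm", "kwargs": {
  "rows": [
    [0,0,-0.2,0,0,0,-1],
    [0,0,-0.2,0,0,0,-1],
    [0,0,0,0,0,0,-0.8],
    [0,0,0,0,0,0,-0.6],
    [0,0,0,0,0,0,-0.4],
    [0,0,0,0,0,0,-0.4],
    [0,0,0,0,0,0,-0.4],
    [0,0,-1,0,0,0,-0.4],
    [0,0,-2,0,0,0,-0.4],
    [0,0,-2,0,0,0,-0.4],
    [0,0,-2,0,0,0,-0.4],
    [0,0,0,0,0,-7,-0.4],
    [0,0,0,0,0,-7,-0.4],
    [0,0,0,0,0,-7,-0.4],
    [0,0,0,0,0,-7,-0.4],
    [0,0,0,0,0,-7,-0.4],
    [0,0,0,0,0,-7,-0.4],
    [0,0,0,0,0,-7,-0.4],
    [0,0,0,0,0,-7,-0.4]
  ]
}}

```text
time: 25.15
tool_pos: [0.6442, -0.0491, 0.1599]
tool_rot: [0.0, 0.21, 0.978, 0.0]
contact_force: [0.1, 0.1, -0.1]
gripper_width: 0.303
grasp_force: 0.0
```

Call:
{"fn": "move_arm", "kwargs": {
  "rows": [
    [0,0,0,0,0,-7,-0.4],
    [0,0,0,0,0,-7,-0.4],
    [0,0,0,0,0,-7,-0.4],
    [0,0,0,0,0,-7,-0.4],
    [0,0,0,0,0,-5,-0.4],
    [0,0,0,0,0,0,-0.4],
    [0,0,0,0,0,0,-0.4]
  ]
}}

```text
time: 25.73
tool_pos: [0.6441, -0.0491, 0.1597]
tool_rot: [0.0, -0.072, 0.997, -0.0]
contact_force: [0.8, -0.8, -0.5]
gripper_width: 0.3
grasp_force: 0.0
```

```bash
python3 -c "
from h import *
a=np.radians(188.7)
p=dry(-.035,-.095)+.037*np.array([np.cos(a),np.sin(a),0]); p[2]=.149; print(p)
go(p,188.7)"; python3 studs.py wrist top
```

```text
[ 0.5104191  -0.11151316  0.149     ]
t 25.73 pos [ 0.6441 -0.0491  0.1597] F [ 0.8 -0.8 -0.5] w 0.3 gf 0.0 j6 -1.91
 turn deg [-0.   0.  -0.5] shift cm after turn [14.16 -4.14  1.07] before turn [14.12 -4.26  1.06]
wrist yel [267. 216.] [640.3 -59.8] [37.9 55. ] 11.0
wrist yel [207.  26.] [ 534.6 -108. ] [29.9 40. ] 8.3
wrist red [226. 160.] [608.  -91.6] [17.2  2.9] 11.5
wrist red [323. 108.] [573.9 -32.7] [134.4   9.9] 11.3
top yel [309. 202.] [ 520.6 -108.7] [54.3 42.7] 10.1
top red [204. 399.] [ 40.7 138.9] [104.7 295.7] 0.1
top red [331. 288.] [ 299.4 -163.3] [ 52.2 104.2] 36.0
top red [397. 237.] [ 428.8 -337.1] [36.2 72.1] 84.0
top red [260. 305.] [245.8  56.6] [511.  269.2] 5.0
top red [291. 110.] [773.4 -61.5] [109.4  41.3] 80.0
top red [299. 135.] [736.3 -63.2] [148.8 179.9] 78.8
top red [258. 114.] [762.1  28.1] [ 22.3 114.5] 76.5
```

Call:
{"fn": "move_arm", "kwargs": {
  "rows": [
    [2.8,-0.84,0,0,0,-0.5,-0.4],
    [2.8,-0.84,0,0,0,0,-0.4],
    [2.8,-0.84,0,0,0,0,-0.4],
    [2.8,-0.81,0,0,0,0,-0.4],
    [2.9,-0.81,0,0,0,0,-0.4],
    [0,0,1,0,0,0,-0.4],
    [0,0,0,0,0,0,-0.4],
    [0,0,0,0,0,0,-0.4]
  ]
}}

```text
time: 26.5
tool_pos: [0.5108, -0.1114, 0.1487]
tool_rot: [-0.0, -0.077, 0.997, 0.0]
contact_force: [0.7, 0.9, -0.1]
gripper_width: 0.3
grasp_force: 0.0
```

```bash
python3 -c "
from h import *
a=np.radians(188.7)
p=dry(-.035,-.095)+.037*np.array([np.cos(a),np.sin(a),0]); p[2]=.103
go(p,188.7)"; python3 studs.py wrist
```

```text
t 26.5 pos [ 0.5108 -0.1114  0.1487] F [ 0.7  0.9 -0.1] w 0.3 gf 0.0 j6 -2.08
 turn deg [ 0.  -0.   0.1] shift cm after turn [ 0.04 -0.01  4.57] before turn [ 0.04 -0.01  4.57]
wrist yel [282. 240.] [ 519.4 -110.5] [57.4 39.3] 8.9
wrist red [376. 261.] [527.6 -43.3] [72.6 11.9] 12.0
wrist red [17. 62.] [ 436.8 -276.5] [ 8.6 54.9] 83.9
```

Call:
{"fn": "move_arm", "kwargs": {
  "rows": [
    [0,0,1.5,0,0,0,-0.4],
    [0,0,1.5,0,0,0,-0.4],
    [0,0,1,0,0,0,-0.4],
    [0,0,0.6,0,0,0,-0.4],
    [0,0,0,0,0,0,-0.4],
    [0,0,0,0,0,0,-0.6],
    [0,0,0,0,0,0,-0.8],
    [0,0,0,0,0,0,-1],
    [0,0,0,0,0,0,-1],
    [0,0,0,0,0,0,-1]
  ]
}}

```text
time: 27.38
tool_pos: [0.5116, -0.112, 0.1041]
tool_rot: [0.001, -0.077, 0.997, -0.001]
contact_force: [0.3, -1.4, 0.7]
gripper_width: 0.071
grasp_force: 61.7
```

Call:
{"fn": "move_arm", "kwargs": {
  "rows": [
    [0,-0.14,0,0,0,-2,-1],
    [0,-0.14,0,0,0,-2,-1],
    [0,0.03,0,0,0,0.5,-1],
    [0,0,0,0,0,0,-1]
  ]
}}

```text
time: 27.72
tool_pos: [0.5119, -0.1141, 0.104]
tool_rot: [0.001, -0.107, 0.994, -0.0]
contact_force: [0.9, 1.2, 3.2]
gripper_width: 0.075
grasp_force: 62.0
```

Call:
{"fn": "move_arm", "kwargs": {
  "rows": [
    [0,0,0.3,0,0,0,-1],
    [0,0,0.3,0,0,0,-1],
    [0,0,0.3,0,0,0,-1],
    [0,0,0.3,0,0,0,-1],
    [0,0,0.2,0,0,0,-1],
    [0,0,0,0,0,0,-1]
  ]
}}

```text
time: 28.22
tool_pos: [0.5118, -0.1141, 0.0894]
tool_rot: [0.001, -0.108, 0.994, -0.0]
contact_force: [-0.4, 1.1, 6.5]
gripper_width: 0.072
grasp_force: 62.4
```

Call:
{"fn": "move_arm", "kwargs": {
  "rows": [
    [0,0,0.15,0,0,0,-1],
    [0,0,0.1,0,0,0,-1],
    [0,0,0,0,0,0,-1]
  ]
}}

```text
time: 28.47
tool_pos: [0.5118, -0.1142, 0.0878]
tool_rot: [0.0, -0.108, 0.994, -0.0]
contact_force: [-2.9, 1.1, 9.2]
gripper_width: 0.072
grasp_force: 62.8
```

Call:
{"fn": "move_arm", "kwargs": {
  "rows": [
    [0,0,0.15,0,0,0,-1],
    [0,0,0,0,0,0,-1]
  ]
}}

```text
time: 28.63
tool_pos: [0.5119, -0.1143, 0.0877]
tool_rot: [0.0, -0.108, 0.994, -0.0]
contact_force: [-7.1, 2.5, 17.0]
gripper_width: 0.07
grasp_force: 63.6
```

Call:
{"fn": "move_arm", "kwargs": {
  "rows": [
    [-0.03,0.45,0,0,0,7,-1],
    [-0.03,0.45,0,0,0,7,-1],
    [-0.03,0.45,0,0,0,7,-1],
    [-0.03,0.45,0,0,0,7,-1],
    [-0.03,0.45,0,0,0,7,-1],
    [-0.03,0.45,0,0,0,7,-1],
    [0,0,0,0,0,0,-1]
  ]
}}

```text
time: 29.22
tool_pos: [0.5161, -0.0881, 0.0877]
tool_rot: [0.0, 0.257, 0.966, -0.001]
contact_force: [-6.0, 1.1, 16.9]
gripper_width: 0.069
grasp_force: 63.7
```

Call:
{"fn": "move_arm", "kwargs": {
  "rows": [
    [-0.03,0.45,0,0,0,7,-1],
    [-0.03,0.45,0,0,0,7,-1],
    [-0.03,0.45,0,0,0,7,-1],
    [-0.03,0.45,0,0,0,7,-1],
    [-0.03,0.45,0,0,0,7,-1],
    [-0.03,0.45,0,0,0,7,-1],
    [0,0.3,0,0,0,5,-1],
    [0,0.12,0,0,0,2,-1],
    [0,0.12,0,0,0,2,-1],
    [0,0,0,0,0,0,-1]
  ]
}}

```text
time: 30.05
tool_pos: [0.5416, -0.0704, 0.0875]
tool_rot: [0.001, 0.647, 0.763, -0.001]
contact_force: [-6.5, -0.3, 16.0]
gripper_width: 0.07
grasp_force: 63.7
```

```bash
python3 -c "
from h import *
p=dry(-.035,-.095); s=manip.state()['tool_pos']; print(np.linalg.norm((s-p)[:2]), np.degrees(np.arctan2(*(s-p)[1::-1])))
go(s,101.3); print(manip.state()['ft_torque'])"
```

```text
0.035961940848992 98.6269618804183
t 30.05 pos [ 0.5416 -0.0704  0.0875] F [-6.5 -0.3 16. ] w 0.07 gf 63.7 j6 -0.43
 turn deg [-0.   0.1 -1.9] shift cm after turn [0. 0. 0.] before turn [0. 0. 0.]
[0.00411813 1.17212905 0.29154097]
```

Both ended in the same position at the stop. I'll release, rise clear and check.

Call:
{"fn": "move_arm", "kwargs": {
  "rows": [
    [0,0,-0.2,0,0,0,-1],
    [0,0,-0.2,0,0,0,-1],
    [0,0,0,0,0,0,-0.8],
    [0,0,0,0,0,0,-0.6],
    [0,0,0,0,0,0,-0.4],
    [0,0,0,0,0,0,-0.4],
    [0,0,0,0,0,0,-0.4],
    [0,0,-1,0,0,0,-0.4],
    [0,0,-2,0,0,0,-0.4],
    [0,0,-3,0,0,0,-0.4],
    [0,0,-3,0,0,0,-0.4],
    [3,-1.5,-2,0,0,0,-0.4],
    [4,0,0,0,0,0,-0.4],
    [4,0,0,0,0,0,-0.4],
    [2,0,0,0,0,0,-0.4],
    [0,0,0,0,0,0,-0.4],
    [0,0,0,0,0,0,-0.4]
  ]
}}

```text
time: 31.47
tool_pos: [0.5051, 0.0568, 0.1998]
tool_rot: [0.001, 0.646, 0.763, 0.0]
contact_force: [0.6, 0.4, -0.2]
gripper_width: 0.298
grasp_force: 0.0
```

```bash
python3 studs.py scene wrist top; python3 - <<'E'
from h import *
import glob
f=sorted(glob.glob('scenes*.npz'))[-1]; im=np.load(f)['img']; top=np.load(sorted(glob.glob('tops*.npz'))[-1])['img']
cv2.imwrite('pics/fin.png',np.vstack([cv2.resize(im[175:325,140:360],(800,300)),cv2.resize(top[110:260,190:430],(800,300))]))
E
```

```text
scene yel [210. 234.] [656.  -38.9] [47.  62.9] 11.6
scene yel [240. 217.] [554.4 -57.9] [51.  61.3] 11.1
scene red [242. 229.] [575.9 -20.3] [154.6  20.9] 10.6
scene red [291. 206.] [414.4 -34.2] [ 63.2 102.2] 52.1
scene red [290. 195.] [372.1 -84. ] [52.  99.5] 35.1
scene red [219. 184.] [ 495.9 -253.6] [38.5 73.4] 85.1
scene red [397. 187.] [89.4 55.2] [360.8 179.9] 41.5
scene red [462. 146.] [-3.071e+02 -2.000e-01] [470.4 167.8] 21.8
scene red [384. 121.] [-285.3 -322.6] [301.4  39.9] 42.4
scene red [412. 133.] [-307.5 -174.4] [512.6 214. ] 39.0
scene red [496.  60.] [-2259.   -916.8] [3795.2  281.2] 26.5
scene red [338.  53.] [-1618.2 -1637.3] [3732.8  693.8] 24.4
wrist yel [419. 356.] [652.8 -65.8] [ 8.5 20.4] 57.6
wrist yel [296. 342.] [539.6 -68.5] [37.6 57.3] 11.3
wrist red [ 63. 331.] [ 326.6 -100.2] [44.1 51.8] 36.8
wrist red [282. 304.] [520.2 -37.1] [52.5 15.5] 11.4
wrist red [388. 299.] [613.1 -17.9] [51.4 14.5] 12.6
wrist red [ 82. 305.] [341.5 -79.2] [49.1 50.7] 36.6
top yel [297. 194.] [540.3 -78.6] [37.9 55.4] 11.2
top yel [290. 156.] [641.7 -58.6] [37.3 54.7] 11.1
top red [331. 288.] [ 299.9 -164. ] [ 52.4 103. ] 35.9
top red [254. 252.] [388.4  34. ] [35.9 23.2] 0.8
top red [224. 344.] [165.9  66.3] [375.1 437.6] 78.7
top red [210. 236.] [430.8 145.7] [42.9 69.5] 2.7
top red [397. 237.] [ 428.8 -337.1] [36.2 72.1] 84.0
top red [218. 177.] [582.1 135.2] [74.8 33.1] 85.6
top red [220. 154.] [652.9 127.6] [47.2 91. ] 0.5
top red [194. 173.] [596.1 195.1] [ 25.1 172.3] 86.3
```

View pics/fin.png

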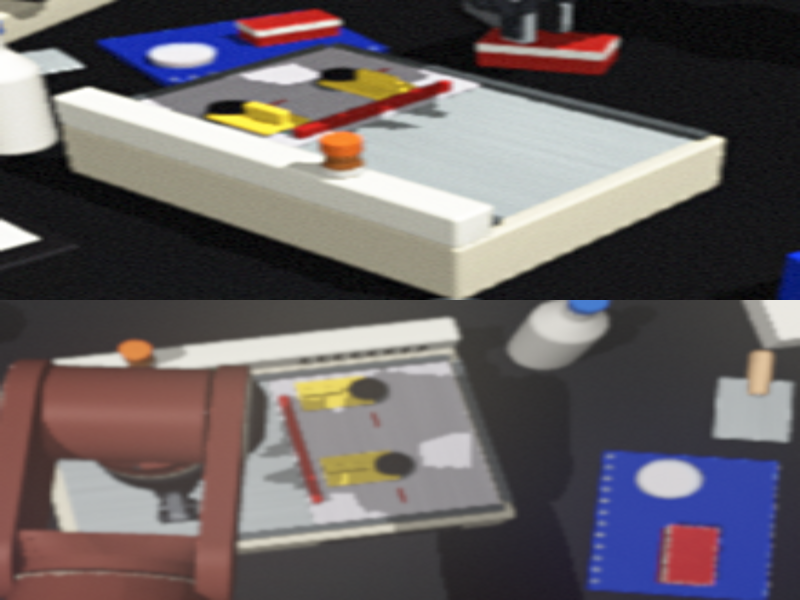

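The final picture shows both yellow arms along +y, at crop (340,392) and (360,468). Their parallax puts them about 12 mm down, so they stayed in. The cover is home and the box lies flat beside the dish. Handing in.

```bash
python3 -c "
from plant import manip
print(manip.job_done())"
```

```text
the job is handed in; nothing more can be done
None
```

The slide box is flat on the notebook, the cover is home, both studs are pushed in, turned and locked, and the job is handed in at about 32 s; the first grasp closed above the box without touching it, and the second held.

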